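Load the plant-clip magazine

TASK

Load the clip magazine on the potting bench: pick up the narrow full-length strip of U-shaped wire plant clips (not the wide strip and not the short leftover) and stand it, legs down and lengthwise, in the channel between the open sliding rail and the spring follower. Then close the rail by pushing its upright tab until it is fully home, so that the strip is pressed back against the follower, and leave it so.

Things in the scene. Friction and masses are not known exactly. Their poses are not given: they have to be found in the camera images.
- strip: Strip to load: ten U-shaped steel wire clips joined side by side, standing legs down. 80 mm long (x, ends alike), 24 wide (y; grip here), 44 tall, 90 g. Origin: centre of underside, z up. Beside it, in any order, stand two of like clips not to be loaded: one as long but 54 mm wide, and a leftover 32 mm long, 24 wide.
- magazine: Fixed brown wooden channel, open above, 60 mm wide. Origin: on the bench under its centre line; x along it from rail (-x end, open) to follower (+x), z up. Floor 6 mm above the bench, 44 mm wide between walls 8 mm thick, tops at 18 mm, from x = -120 to 100 mm. End wall, 44 mm tall, at x = 90 to 100. Loaded and closed, the strip's centre is near x = 0.
- rail (a joint): Opening of the steel rail, m: 0 home (stop), up to 0.075 drawn out to magazine -x; starts open. 36 mm wide. Front pusher face at x = -40 mm - opening, its top 39 mm above the bench. Upright tab at its rear, 36 mm wide, 12 thick, top 60 mm above the bench, rear face at x = -110 mm - opening. Slides stiffly (7 N), stays where left, even against the spring.
- follower (a joint): Travel of the spring follower, m: 0 at rest, up to 0.038 pressed to magazine +x. Dark steel block 36 mm wide, top 40 mm above the bench, front face at magazine x = 15 mm + travel. Spring 1.2 N at rest plus 80 N/m; closing the rail on the strip presses it back 25 mm (about 3.2 N).
Things that resemble listed ones, but are neither listed nor needed, are in the scene too. What is shaped like the strip but green is not meant. What is shaped like the magazine but pink is not meant.

How it is judged:
By the outcome, as a careful person would: the job done as asked, in the order asked, and still so for the second after the job is handed in, with the robot touching nothing.
It also fails if it takes over 45 s, if anything falls off the work surface, if the arm or the gripper's body presses on something with over 40 N, if the wrist force passes 120 N, or if a joint passes its speed limit or range.

ROBOT

A 7-joint arm with a two-finger parallel gripper is mounted at the origin on the work surface. World frame = base frame: x ahead of the robot, y to its left, z up, the work surface at z = 0. Lengths are in mm, angles in rad, forces in N, time in s.
With the tool pointing down it reaches from about 400 to 850 mm from the base axis. Payload 10.4 kg.
Tool frame: the origin (TCP) lies midway between the tips of the shut fingers; the grasp point (between the pads) lies 19 mm behind it; z points along the fingers, y is the direction in which the jaws open and shut (so a half turn about z gives the same grasp; the last joint's range is limited). The gripper opens to 87 mm and grips with 3 to 60 N. Pads are 19 mm wide; open, the fingers measure 117 mm over their backs; the gripper's body (75 mm by 190 mm) begins 51 mm behind the grasp point.
Start: joints at [1.282, 0.332, -0.065, 1.46, 0.022, 1.35, -0.088], TCP at [164.197, -603.068, 222.576] pointing down, gripper open.
Joint ranges: [-2.6, 2.6], [-0.5, 2.12], [-1.47, 1.34], [0.16, 2.42], [-1.27, 4.41], [0.06, 2.06], [-2.6, 2.6]. Speed limits (rad/s): [2.22, 2.22, 2.79, 2.79, 3.14, 3.14, 3.14].

INTERFACE

Orientations are given as a 3x3 rotation matrix whose columns are the frame's x, y, z axes.
In Python, from bench import readout, read_camera, camera_params, manip gives the robot as it stands.
- The arm moves only by the shell command python3 -m creep 'ROWS'. ROWS is JSON, a list of rows, each a list of 5 numbers: the opening, from 0 (shut) to 1 (fully open), then the shift along the world's x, y, z in mm, then the turn about the world's z in degrees. A call has 1 to 20 rows; each row shifts and turns the commanded pose from where the row before left it; what a row does not reach is not made up. A row lasts 1/10 s, in which the tool goes at most 50 mm and 8.59 degrees, less where a joint would pass 70% of its speed; a pose out of reach is approached as far as the arm can. A call is refused whole if a number of a shift passes 50 or a number of a turn 8.59, either way. A call with a gripper value outside its range is refused whole. The fingers move at their own pace and stop on an object; the grip force is fixed at half the most. Time passes only in rows, so rows that do not move let the fingers close. It gives the time, the measured TCP pose, the force and the opening at its end, in the units of the state.
- readout.sense(): the state, without advancing time (a new reading comes with each control period).
- read_camera(name): name is "side" or "top" or "wrist"; returns the picture (384x512x3 uint8, blue, green, red); there is no depth.
- camera_params(name): a dict with "fx", "fy", "cx", "cy" (pixels), "position" and "orientation" of the camera in the world. Camera axes: x right, y down, z forward; pixel columns grow to the right and rows downward; lengths in mm; the calibration is good to about 2 mm. A picture is of the moment at which its call begins: read the wrist's pose just before it. camera_params takes no time and is no camera call; for the wrist camera it gives the pose at the moment of the call.
- manip.close_job(): hands the job in, once; it reports no verdict.
The state is a dict: "t": time; "joint_positions": joint angles; "dq": joint speeds; "effort": joint torques, N m; "position": TCP position; "tool_rot": TCP orientation; "ft_force": force on the tool from outside, world axes, zero at the start; "wrist_torque": the same for the moment, N m; "finger_gap": finger opening in mm.
Only numpy, scipy, OpenCV 4.12 (cv2) and the standard library are available. Lean on these libraries where they do the work, as an engineer would, in place of code of your own. Each camera call takes 0.05 s, during which the arm holds its last target. There are 200 camera calls.

## Working session

There is one attempt and no reset: what is moved stays moved. The work goes in short steps, Python scripts to look and compute and a shell command to move; the robot and the scene stay as the last step left them, time stands still between calls to the robot, and variables do not carry over. Pictures are saved under pics/ and viewed, about 8 in all and at most 12, crops included, and the job is handed in when it is done.

```bash
mkdir -p pics; ls; cat > h.py <<'E'
import numpy as np, cv2
from bench import readout, read_camera, camera_params, manip
def ray(p,u,v):
    R=np.array(p["orientation"]).reshape(3,3); d=R@np.array([(u-p["cx"])/p["fx"],(v-p["cy"])/p["fy"],1.]); return np.array(p["position"]),d
def onz(p,u,v,z):
    o,d=ray(p,u,v); return o+d*(z-o[2])/d[2]
def proj(p,X):
    R=np.array(p["orientation"]).reshape(3,3); c=R.T@(np.array(X)-np.array(p["position"])); return c[0]/c[2]*p["fx"]+p["cx"],c[1]/c[2]*p["fy"]+p["cy"]
E
python3 - <<'E'
from h import *
a=[]
for n in ["top","side"]:
    p=camera_params(n); print(n,p); im=read_camera(n); cv2.imwrite(f"pics/{n}0.png",im); 
s=readout.sense(); print(s["t"],s["position"],s["tool_rot"],s["finger_gap"],s["ft_force"])
E
```

```text
pics
top {'fx': 450.1098653643536, 'fy': 450.1098653643536, 'cx': 253.77888773318105, 'cy': 196.16845966598987, 'position': array([ 228.7689679 ,   43.83829171, 1114.0587413 ]), 'orientation': array([[-0.02423964, -0.98013309,  0.19685418],
       [-0.99968758,  0.02496557,  0.00120657],
       [-0.00609717, -0.19676344, -0.98043203]])}
side {'fx': 486.02013489182025, 'fy': 486.02013489182025, 'cx': 255.51334247208467, 'cy': 196.3749527204557, 'position': array([ 59.13997371, 753.62605614, 505.02456822]), 'orientation': array([[-0.86820385, -0.25200721,  0.4274511 ],
       [-0.49594338,  0.41258358, -0.76407785],
       [ 0.01619382, -0.87536687, -0.48318795]])}
0.1 [ 164.12478794 -602.71420674  221.82643442] [[ 9.64865266e-01  2.62744897e-01 -3.71069641e-04]
 [ 2.62745156e-01 -9.64864505e-01  1.21270248e-03]
 [-3.94005366e-05 -1.26759125e-03 -9.99999196e-01]] 87.20310946705642 [ 0.13915564 -0.54926246  0.39305974]
```

View pics/top0.png

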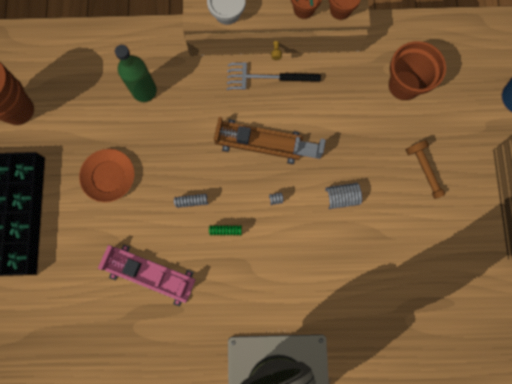

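View pics/side0.png

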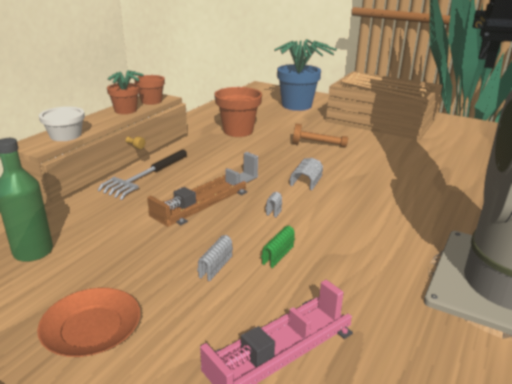

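The top view shows the narrow strip at about (191,200), the leftover at (277,198) and the wide strip at (345,195). The brown magazine is near (258,140), with its follower at the left (235,133) and its rail tab at the right (322,148). I'll measure these from the two views.

```bash
python3 - <<'E'
from h import *
p=camera_params("top"); im=cv2.imread("pics/top0.png"); ps=camera_params("side")
hsv=cv2.cvtColor(im,cv2.COLOR_BGR2HSV)
def blob(m,roi,z,name):
    x0,y0,x1,y1=roi; k=np.zeros_like(m);k[y0:y1,x0:x1]=m[y0:y1,x0:x1]
    c=max(cv2.findContours(k,cv2.RETR_EXTERNAL,cv2.CHAIN_APPROX_NONE)[0],key=cv2.contourArea)
    w=np.array([onz(p,u,v,z)[:2] for u,v in c[:,0]],np.float32)
    r=cv2.minAreaRect(w); b=cv2.boxPoints(r); print(name,r,cv2.boundingRect(c)); return c
grey=((hsv[...,1]<95)&(hsv[...,2]>60)).astype(np.uint8)
blob(grey,(168,185,215,215),38,"strip"); blob(grey,(265,185,290,210),38,"left"); blob(grey,(320,175,370,215),38,"wide")
br=((hsv[...,0]<16)&(hsv[...,1]>150)&(hsv[...,2]>60)).astype(np.uint8)
blob(br,(205,110,335,170),18,"mag")
v=np.hstack([cv2.resize(im[105:175,200:340],None,fx=5.7,fy=5.7,interpolation=2)])
t=cv2.resize(im[180:220,165:305],None,fx=5.7,fy=4.5,interpolation=2)
cv2.imwrite("pics/c1.png",np.vstack([v,t])); print(v.shape,t.shape)
E
```

```text
strip ((438.69970703125, 200.46482849121094), (27.96932029724121, 83.59925842285156), 4.359223365783691) (173, 194, 35, 14)
left ((438.41021728515625, -9.411911010742188), (27.691041946411133, 34.472721099853516), 9.342254638671875) (269, 192, 15, 13)
wide ((442.0696716308594, -174.5400848388672), (56.95427703857422, 86.96697235107422), 6.765925884246826) (325, 182, 38, 27)
mag ((599.3486328125, 30.70166015625), (223.94561767578125, 71.89044952392578), 76.74945068359375) (214, 117, 86, 43)
(399, 798, 3) (180, 798, 3)
```

View pics/c1.png

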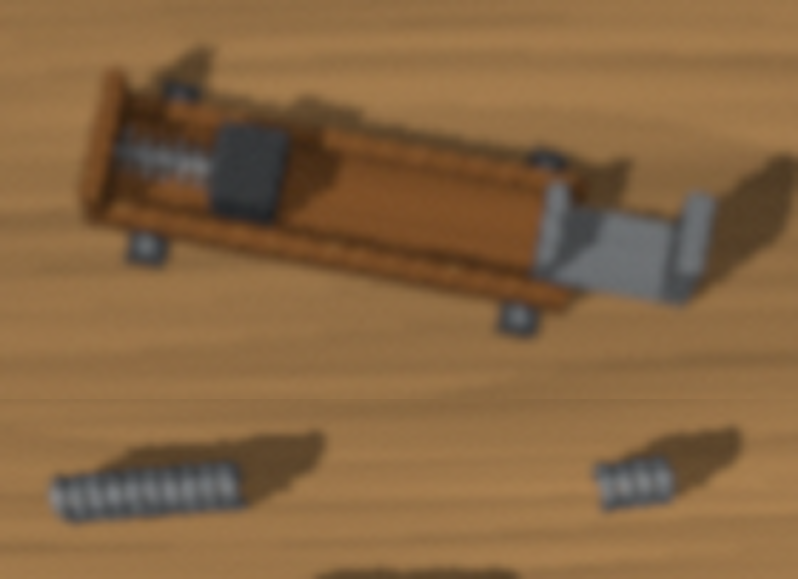

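```bash
python3 -m creep '[[1,30,30,0,7.9],[1,30,30,0,7.9],[1,30,30,0,7.9],[1,30,30,0,7.9],[1,30,30,0,7.9],[1,30,30,0,7.9],[1,30,30,0,7.9],[1,30,30,0,7.9],[1,30,30,0,7.9],[1,5,30,0,7.9],[1,0,50,0,0],[1,0,50,0,0],[1,0,50,0,0],[1,0,50,0,0],[1,0,50,0,0],[1,0,50,0,0],[1,0,50,0,0],[1,0,50,0,0],[1,0,50,0,0],[1,0,50,0,0]]'; python3 -m creep '[[1,0,0,0,0],[1,0,0,0,0]]'
python3 - <<'E'
from h import *
s=readout.sense(); p=camera_params("wrist"); print(s["t"],s["position"],s["joint_positions"],p); im=read_camera("wrist"); cv2.imwrite("pics/w1.png",im)
import pickle; pickle.dump(p,open("w1.pkl","wb"))
E
```

```text
t: 2.1
position: [438.8, 198.6, 222.8]
tool_rot: [[-0.073, 0.997, 0.001], [0.997, 0.073, -0.001], [-0.001, 0.001, -1.0]]
ft_force: [0.8, 0.4, -1.0]
finger_gap: 87.0
t: 2.3
position: [438.6, 197.9, 222.2]
tool_rot: [[-0.077, 0.997, -0.001], [0.997, 0.077, 0.0], [0.0, -0.001, -1.0]]
ft_force: [0.5, -0.6, -0.4]
finger_gap: 87.0
2.3 [438.63239454 197.91576176 222.22700484] [ 0.44506212  0.09515136 -0.99766383  1.78590493  0.08197271  1.30545488
 -0.49537167] {'fx': 334.24404943381654, 'fy': 334.24404943381654, 'cx': 257.70151495978433, 'cy': 185.82221413699304, 'position': array([431.53989726, 274.96711094, 384.37215132]), 'orientation': array([[ 9.97146893e-01,  7.26927208e-02,  2.03431169e-02],
       [ 7.54817000e-02, -9.57468931e-01, -2.78488348e-01],
       [-7.66173276e-04,  2.79229323e-01, -9.60224139e-01]])}
```

View pics/w1.png

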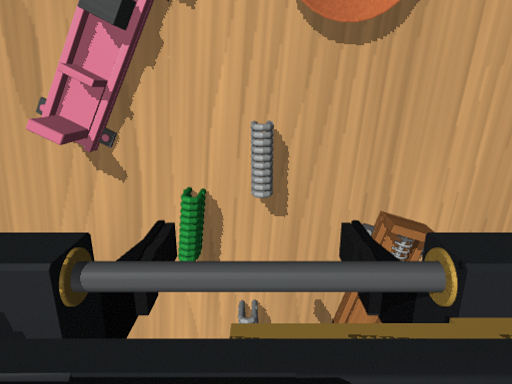

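```bash
python3 - <<'E'
from h import *
import pickle; p=pickle.load(open("w1.pkl","rb")); im=cv2.imread("pics/w1.png"); hsv=cv2.cvtColor(im,cv2.COLOR_BGR2HSV)
m=((hsv[...,1]<60)&(hsv[...,2]>50)).astype(np.uint8); k=np.zeros_like(m); k[110:210,240:285]=m[110:210,240:285]
k=cv2.morphologyEx(k,cv2.MORPH_CLOSE,np.ones((5,5)))
c=max(cv2.findContours(k,cv2.RETR_EXTERNAL,cv2.CHAIN_APPROX_NONE)[0],key=cv2.contourArea)
print(cv2.boundingRect(c))
for z in (44,25):
    w=np.array([onz(p,u,v,z)[:2] for u,v in c[:,0]],np.float32); print(z,cv2.minAreaRect(w),w.min(0),w.max(0))
# magazine check by top camera end points
P=camera_params("top")
E
```

```text
(251, 121, 22, 77)
44 ((440.7060852050781, 204.13055419921875), (22.40406036376953, 80.23699188232422), 4.333050727844238) [426.99622 163.92528] [454.56784 244.91275]
25 ((441.21783447265625, 200.17636108398438), (23.65471076965332, 84.71589660644531), 4.33292818069458) [426.74258 157.72679] [455.8533  243.23508]
```

The wrist view shows the narrow strip upright at cols 251–273, rows 121–198. That puts its centre at about (440.7, 203.5), and its yaw matches the tool. The green strip is clear of the fingers. I'll descend and grip.

```bash
python3 -m creep '[[0.7,2.2,5.5,-30,0],[0.7,0,0,-40,0],[0.7,0,0,-40,0],[0.7,0,0,-40,0],[0.7,0,0,-24,0],[0.7,0,0,-15,0],[0.7,0,0,-10,0],[0.7,0,0,-5,0],[0.7,0,0,0,0],[0.7,0,0,0,0]]'
python3 -m creep '[[0,0,0,0,0],[0,0,0,0,0],[0,0,0,0,0],[0,0,0,0,0],[0,0,0,0,0],[0,0,0,0,0]]'
```

```text
t: 3.35
position: [442.1, 202.6, 19.5]
tool_rot: [[-0.074, 0.997, 0.001], [0.997, 0.074, 0.0], [0.0, 0.002, -1.0]]
ft_force: [0.7, -1.1, 0.0]
finger_gap: 61.2
t: 3.95
position: [441.4, 202.4, 18.6]
tool_rot: [[-0.074, 0.997, 0.0], [0.997, 0.074, 0.0], [0.0, 0.0, -1.0]]
ft_force: [-0.3, -0.4, 1.2]
finger_gap: 23.4
```

```bash
python3 -m creep '[[0,0,0,10,0],[0,0,0,30,0],[0,0,0,40,0],[0,0,0,40,0],[0,0,0,40,0],[0,0,0,40,0],[0,16,-30,0,-3],[0,16,-35,0,-3],[0,16,-35,0,-3],[0,16,-35,0,-3],[0,15,-30,0,-3],[0,10,-25,0,-2.7],[0,0,0,0,0],[0,0,0,0,0],[0,0,0,0,0]]'
python3 - <<'E'
from h import *
import pickle
s=readout.sense(); p=camera_params("wrist"); print(s["t"],s["position"],p["position"]); im=read_camera("wrist"); cv2.imwrite("pics/w2.png",im)
pickle.dump(p,open("w2.pkl","wb"))
E
```

```text
t: 5.45
position: [530.2, 13.9, 218.7]
tool_rot: [[0.231, 0.973, -0.0], [0.973, -0.231, 0.001], [0.001, -0.0, -1.0]]
ft_force: [0.3, 1.2, -0.4]
finger_gap: 24.0
5.45 [530.16437118  13.86727786 218.70597125] [546.51762938  89.03701895 380.86891448]
```

View pics/w2.png

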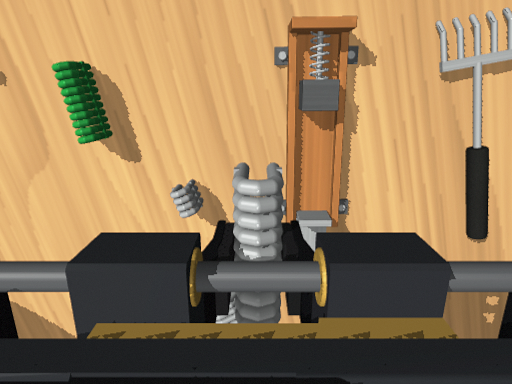

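The strip is held upright between the fingers at about (258,200). The magazine is at cols 288–357, with its end wall top at row 18, the follower at (320,95) and the pusher at (314,217). I'll measure the wall and follower edges.

```bash
python3 - <<'E'
from h import *
import pickle; p=pickle.load(open("w2.pkl","rb")); im=cv2.imread("pics/w2.png"); hsv=cv2.cvtColor(im,cv2.COLOR_BGR2HSV)
br=((hsv[...,0]<14)&(hsv[...,1]>125)).astype(np.uint8)
L=[];Rr=[]
for r in (60,70,120,135,150,165,180,190):
    c=[x for x in range(275,372) if br[r,x]]
    # runs
    runs=np.split(np.array(c),np.where(np.diff(c)>1)[0]+1); print(r,[(a[0],a[-1]) for a in runs if len(a)>1])
    if r!=60 and r!=70 or 1:
        L.append(onz(p,c[0],r,0)[:2]); Rr.append(onz(p,c[-1]+1,r,18)[:2])
gr=((hsv[...,1]<70)&(hsv[...,2]>40)).astype(np.uint8)
n,l,st,ce=cv2.connectedComponentsWithStats(gr[:235]*1)
for i in range(1,n):
    if st[i,4]>60 and 270<ce[i,0]<370: print("grey",st[i])
print("left z0",np.round(L,1).tolist()); print("right z18",np.round(Rr,1).tolist())
v=im[0:230,270:370]; cv2.imwrite("pics/c2.png",np.hstack([cv2.resize(v[:115],None,fx=4,fy=5,interpolation=cv2.INTER_NEAREST),cv2.resize(v[115:],None,fx=4,fy=5,interpolation=cv2.INTER_NEAREST)]))
E
```

```text
60 [(np.int64(288), np.int64(291)), (np.int64(303), np.int64(304)), (np.int64(311), np.int64(312)), (np.int64(331), np.int64(333)), (np.int64(337), np.int64(338)), (np.int64(341), np.int64(343))]
70 [(np.int64(292), np.int64(294)), (np.int64(310), np.int64(312))]
120 [(np.int64(292), np.int64(293)), (np.int64(311), np.int64(313)), (np.int64(317), np.int64(318)), (np.int64(323), np.int64(325)), (np.int64(331), np.int64(332))]
135 [(np.int64(292), np.int64(294)), (np.int64(305), np.int64(306)), (np.int64(311), np.int64(312)), (np.int64(321), np.int64(323)), (np.int64(340), np.int64(341))]
150 [(np.int64(287), np.int64(288)), (np.int64(335), np.int64(337)), (np.int64(340), np.int64(341))]
165 [(np.int64(290), np.int64(291)), (np.int64(302), np.int64(305)), (np.int64(320), np.int64(322)), (np.int64(329), np.int64(330)), (np.int64(332), np.int64(333)), (np.int64(336), np.int64(337))]
180 [(np.int64(291), np.int64(292)), (np.int64(301), np.int64(302)), (np.int64(308), np.int64(310)), (np.int64(322), np.int64(325)), (np.int64(327), np.int64(328)), (np.int64(331), np.int64(334)), (np.int64(337), np.int64(338))]
190 []
grey [ 299   31   41   80 1819]
grey [275  47  13  18 234]
grey [348  46  10  18 175]
grey [339 199   9  15 125]
grey [296 210  36  25 718]
left z0 [[584.9, 110.2], [582.8, 100.3], [574.0, 47.8], [569.4, 31.6], [563.6, 15.3], [563.3, -2.8], [560.7, -20.8], [554.7, -32.0]]
right z18 [[642.5, 95.0], [640.0, 85.7], [628.8, 36.4], [624.1, 21.0], [621.4, 4.8], [614.4, -10.8], [612.6, -28.1], [611.7, -40.0]]
```

View pics/c2.png

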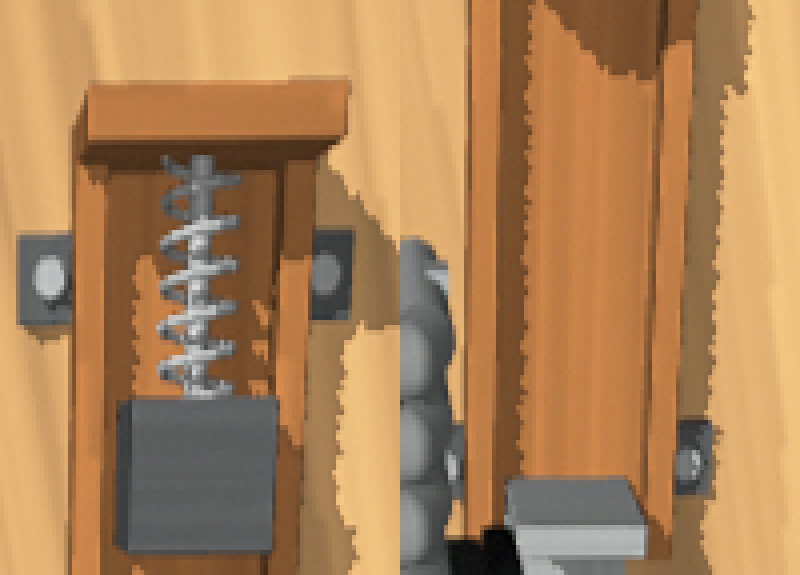

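```bash
python3 - <<'E'
from h import *
import pickle; p=pickle.load(open("w2.pkl","rb"))
f=lambda u,v,z: onz(p,u,v,z)[:2]
M=[]
for v,a,b in ((36,296.75,341.75),(70,296.25,340.25),(135,294.75,336.75),(215,293.75,332.5)):
    A,B=f(a,v,18),f(b,v,18); M.append((A+B)/2); print(v,A,B,np.linalg.norm(A-B))
M=np.array(M); yaw=np.degrees(np.arctan2(*(M[0]-M[-1])[::-1])); vx,vy,x0,y0=cv2.fitLine(M.astype(np.float32),2,0,.01,.01).ravel(); print("mid",M,"yaw",yaw,np.degrees(np.arctan2(vy,vx)))
d=np.array([vx,vy])*np.sign(vy)
F=(f(302,110,40)+f(338,110,40))/2; E1=(f(270+88/4,82/5,44)+f(270+348/4,82/5,44))/2; P=(f(300,220,39)+f(331,220,39))/2
print("foll front",F,"end",E1,"push",P)
c=np.array([x0,y0]); 
for n,q,x in (("F",F,15),("E",E1,100)):
    s=(q-c)@d; print(n,"origin",c+d*(s-x),"off line",np.cross(d,q-c))
s=(F-c)@d-15; print("pusher mag x",(P-c)@d-s, "off",np.cross(d,P-c))
pt=camera_params("top"); 
for x,y,z in (( -110-75,0,60),):
    pass
E
```

```text
36 [596.25367445 129.20626909] [640.03689224 118.76208724] 45.01167731137548
70 [589.3086324   97.78449058] [633.26857984  87.29815738] 45.193364138301945
135 [574.36387272  32.89855715] [618.59660983  22.34716499] 45.473804645010674
215 [554.54594727 -57.51819854] [598.26821738 -67.94780461] 44.9490109594553
mid [[618.14528334 123.98417817]
 [611.28860612  92.54132398]
 [596.48024128  27.62286107]
 [576.40708233 -62.73300158]] yaw 77.3994252700076 77.371796
foll front [602.16284908  54.8061142 ] end [620.69213987 136.63182192] push [576.11649013 -60.3221121 ]
F origin [599.39310799  40.05479984] off line 0.5222449866251755
E origin [599.15201504  38.97869991] off line 0.33021410070121604
pusher mag x -103.03753742867677 off 0.7687874170782223<stdin>:13: DeprecationWarning: Arrays of 2-dimensional vectors are deprecated. Use arrays of 3-dimensional vectors instead. (deprecated in NumPy 2.0)
<stdin>:14: DeprecationWarning: Arrays of 2-dimensional vectors are deprecated. Use arrays of 3-dimensional vectors instead. (deprecated in NumPy 2.0)
```

The magazine's origin is about (599.3, 39.6), yaw 77.4°, and the pusher face is at x ≈ −103 (opening about 63 mm). I'll set the strip centre at magazine x ≈ −44 and stop above it first to check.

```bash
python3 -m creep '[[0,20,-6,0,0.75],[0,20,-6,0,0],[0,19.3,-6.3,0,0],[0,0,0,-30,0],[0,0,0,-40,0],[0,0,0,-40,0],[0,0,0,-20,0],[0,0,0,-10,0],[0,0,0,0,0],[0,0,0,0,0],[0,0,0,0,0]]'
python3 - <<'E'
from h import *
import pickle
s=readout.sense(); p=camera_params("wrist"); print(s["t"],s["position"],p["position"]); im=read_camera("wrist"); cv2.imwrite("pics/w3.png",im)
pickle.dump(p,open("w3.pkl","wb"))
E
```

```text
t: 6.6
position: [590.7, -5.6, 80.2]
tool_rot: [[0.22, 0.975, 0.003], [0.975, -0.22, -0.0], [0.0, 0.002, -1.0]]
ft_force: [0.3, 0.8, -0.8]
finger_gap: 23.5
6.6 [590.67745547  -5.58228438  80.20608717] [605.78977679  69.87827596 242.34814345]
```

View pics/w3.png

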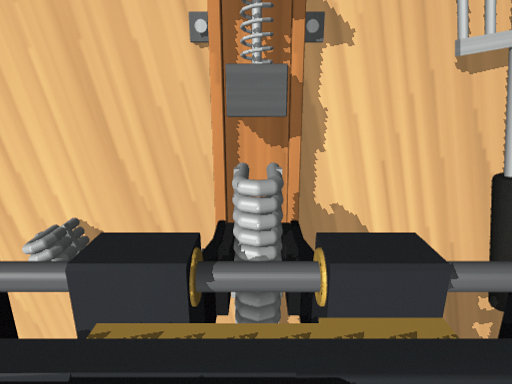

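The strip (col 257) is centred over the channel (cols 225–290), with the follower front clear of it at row 117. I'll lower it.

```bash
python3 -m creep '[[0,-0.5,0,-20,0],[0,0,0,-15,0],[0,0,0,-10,0],[0,0,0,-5,0],[0,0,0,-3,0],[0,0,0,-1,0],[0,0,0,0,0],[0,0,0,0,0]]'
```

```text
t: 7.45
position: [589.5, -5.8, 25.0]
tool_rot: [[0.22, 0.975, 0.001], [0.975, -0.22, -0.0], [0.0, 0.001, -1.0]]
ft_force: [0.2, 0.5, -1.5]
finger_gap: 23.6
```

```bash
python3 -m creep '[[0,0,0,-0.5,0],[0,0,0,0,0],[0.3,0,0,0,0],[0.4,0,0,0,0],[0.5,0,0,0,0],[0.5,0,0,0,0],[0.5,0,0,10,0],[0.5,0,0,20,0],[0.5,0,0,40,0],[0.5,0,0,40,0],[0.5,0,0,40,0],[0.5,0,-40,10,0],[0.5,0,-40,10,0],[0.5,0,0,0,0],[0.5,0,0,0,0]]'
python3 - <<'E'
from h import *
import pickle
s=readout.sense(); p=camera_params("wrist"); print(s["t"],s["position"],p["position"]); im=read_camera("wrist"); cv2.imwrite("pics/w4.png",im)
pickle.dump(p,open("w4.pkl","wb"))
E
```

```text
t: 8.95
position: [589.2, -86.8, 194.8]
tool_rot: [[0.222, 0.975, 0.001], [0.975, -0.222, -0.0], [0.0, 0.001, -1.0]]
ft_force: [-0.4, 0.4, -0.7]
finger_gap: 43.3
8.95 [589.19883713 -86.84270516 194.77111354] [604.78489811 -11.44832509 356.89761244]
```

View pics/w4.png

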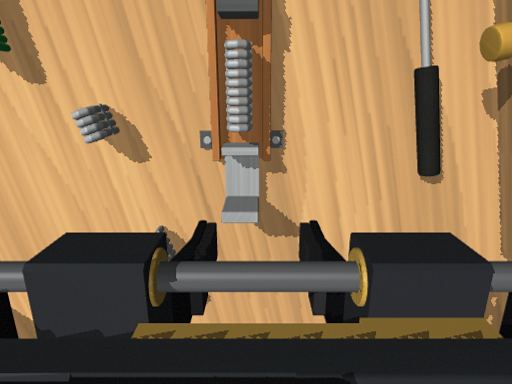

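The strip stands in the channel (col 238, rows 40–131) between the follower and the pusher (row 148). The tab's rear top edge is at row 221, cols 222–258. I'll measure the tab.

```bash
python3 - <<'E'
from h import *
import pickle; p=pickle.load(open("w4.pkl","rb"))
f=lambda u,v,z: onz(p,u,v,z)[:2]
O=np.array([599.3,39.6]); a=np.radians(77.4); d=np.array([np.cos(a),np.sin(a)]); n=np.array([-d[1],d[0]])
for nm,uv,z in (("tabrear",(240,221.5),60),("push front",(239.5,155),39),("strip near",(238,131),50),("strip far",(238,40),50)):
    q=f(*uv,z); print(nm,q,"mag",(q-O)@d,(q-O)@n)
s=readout.sense()["position"][:2]
T=O+d*-205; print("go",T,T-s)
E
```

```text
tabrear [ 561.3279254  -126.57753663] mag -170.45879489315575 0.8070775948190859
push front [574.19253746 -67.6295481 ] mag -110.12413662863078 1.111392349621053
strip near [579.21263947 -43.79965019] mag -85.77303849610948 1.4105218197594052
strip far [597.60145009  30.72842025] mag -9.028450563538183 -0.2776318387726092
go [ 554.58063551 -160.4629362 ] [-34.54108821 -75.09883808]
```

```bash
python3 -m creep '[[0,-17.3,-37,0,0],[0,-17.3,-37,0,0],[0,0,0,-40,0],[0,0,0,-40,0],[0,0,0,-40,0],[0,0,0,-25,0],[0,0,0,-10,0],[0,0,0,-6,0],[0,0,0,0,0],[0,0,0,0,0],[0,0,0,0,0]]'
```

```text
t: 10.1
position: [555.4, -160.0, 34.4]
tool_rot: [[0.22, 0.975, 0.002], [0.975, -0.22, -0.001], [-0.0, 0.002, -1.0]]
ft_force: [0.8, -0.7, 0.2]
finger_gap: 0.1
```

```bash
python3 -m creep '[[0,1.1,4.9,0,0],[0,1.1,4.9,0,0],[0,1.1,4.9,0,0],[0,0.9,3.9,0,0],[0,0.9,3.9,0,0],[0,0.9,3.9,0,0],[0,0.9,3.9,0,0],[0,0.9,3.9,0,0],[0,0.9,3.9,0,0],[0,0,0,0,0]]'; python3 -m creep '[[0,0.9,3.9,0,0],[0,0.9,3.9,0,0],[0,0.9,3.9,0,0],[0,0.9,3.9,0,0],[0,0.9,3.9,0,0],[0,0.9,3.9,0,0],[0,0,0,0,0]]'
```

```text
t: 11.1
position: [562.9, -123.1, 33.1]
tool_rot: [[0.221, 0.975, -0.001], [0.975, -0.221, -0.002], [-0.002, -0.0, -1.0]]
ft_force: [-3.0, -4.5, 2.8]
finger_gap: 0.4
t: 11.8
position: [568.1, -100.1, 33.1]
tool_rot: [[0.221, 0.975, -0.001], [0.975, -0.221, -0.003], [-0.003, -0.001, -1.0]]
ft_force: [-4.0, -6.2, 3.4]
finger_gap: 0.5
```

```bash
python3 -m creep '[[0,0.9,3.9,0,0],[0,0.9,3.9,0,0],[0,0.9,3.9,0,0],[0,0.9,3.9,0,0],[0,0,0,0,0]]'; python3 -m creep '[[0,0.5,2,0,0],[0,0.5,2,0,0],[0,0,0,0,0]]';  python3 -m creep '[[0,0.5,2,0,0],[0,0,0,0,0]]'
```

```text
t: 12.3
position: [571.5, -85.1, 33.1]
tool_rot: [[0.222, 0.975, -0.002], [0.975, -0.222, -0.003], [-0.004, -0.001, -1.0]]
ft_force: [-4.4, -7.0, 5.9]
finger_gap: 0.5
t: 12.6
position: [572.3, -81.8, 33.1]
tool_rot: [[0.222, 0.975, -0.002], [0.975, -0.222, -0.004], [-0.004, -0.001, -1.0]]
ft_force: [-5.0, -7.7, 6.4]
finger_gap: 0.6
t: 12.8
position: [572.7, -80.0, 33.0]
tool_rot: [[0.223, 0.975, -0.002], [0.975, -0.223, -0.004], [-0.005, -0.002, -1.0]]
ft_force: [-6.6, -8.8, 7.1]
finger_gap: 0.0
```

```bash
python3 -m creep '[[0,0.4,1.5,0,0],[0,0,0,0,0]]'; python3 -m creep '[[0,0.4,1.5,0,0],[0,0,0,0,0]]';  python3 -m creep '[[0,0.3,1.5,0,0],[0,0,0,0,0]]'
```

```text
t: 13.0
position: [572.9, -78.8, 33.0]
tool_rot: [[0.223, 0.975, -0.003], [0.975, -0.223, -0.004], [-0.005, -0.002, -1.0]]
ft_force: [-7.5, -10.9, 6.5]
finger_gap: 0.5
t: 13.2
position: [573.0, -78.8, 33.0]
tool_rot: [[0.224, 0.975, -0.004], [0.975, -0.224, -0.006], [-0.007, -0.002, -1.0]]
ft_force: [-10.0, -13.6, 9.0]
finger_gap: 0.1
t: 13.4
position: [573.0, -78.7, 33.1]
tool_rot: [[0.225, 0.974, -0.004], [0.974, -0.225, -0.008], [-0.009, -0.002, -1.0]]
ft_force: [-10.8, -18.1, 11.1]
finger_gap: 0.6
```

Motion has stopped while the force rises, which suggests the home stop. I'll back off, lift and check.

```bash
python3 -m creep '[[0,-1.7,-7.8,0,0],[0,-4,-18,0,0],[0,-4,-18,0,0],[0,0,0,40,0],[0,0,0,45,0],[0,0,0,45,0],[0,0,0,30,0],[0,0,0,0,0],[0,0,0,0,0]]'
python3 - <<'E'
from h import *
import pickle
s=readout.sense(); p=camera_params("wrist"); print(s["t"],s["position"],p["position"]); im=read_camera("wrist"); cv2.imwrite("pics/w5.png",im)
pickle.dump(p,open("w5.pkl","wb"))
cv2.imwrite("pics/w5c.png",cv2.resize(im[0:230,160:320],None,fx=3.3,fy=2.6,interpolation=cv2.INTER_NEAREST))
E
```

```text
t: 14.3
position: [565.5, -115.8, 193.3]
tool_rot: [[0.22, 0.976, 0.001], [0.976, -0.22, -0.0], [-0.0, 0.001, -1.0]]
ft_force: [0.0, -0.6, -0.8]
finger_gap: 0.8
14.3 [ 565.45240798 -115.81897651  193.29816433] [580.77456413 -40.33554918 355.38851481]
```

View pics/w5.png

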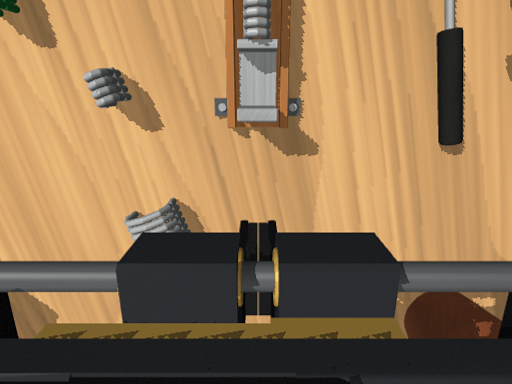

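The rail sits inside the channel, with the tab at rows 107–122 almost level with the channel's open end. I'll move forward to see the strip and follower.

```bash
python3 -m creep '[[0,7,32,0,0],[0,7,32,0,0],[0,7,32,0,0],[0,0,0,0,0],[0,0,0,0,0],[0,0,0,0,0]]'
python3 - <<'E'
from h import *
import pickle
s=readout.sense(); p=camera_params("wrist"); print(s["t"],s["position"],p["position"]); im=read_camera("wrist"); cv2.imwrite("pics/w6.png",im)
pickle.dump(p,open("w6.pkl","wb"))
cv2.imwrite("pics/w6c.png",cv2.resize(im[0:230,180:340],None,fx=3,fy=2.5,interpolation=cv2.INTER_NEAREST))
E
```

```text
t: 14.95
position: [585.7, -21.3, 192.0]
tool_rot: [[0.221, 0.975, -0.002], [0.975, -0.221, -0.0], [-0.001, -0.002, -1.0]]
ft_force: [-0.2, -0.0, -0.6]
finger_gap: 0.7
14.95 [585.73123268 -21.25785099 191.98124407] [601.60530968  54.2184954  354.0523741 ]
```

View pics/w6c.png

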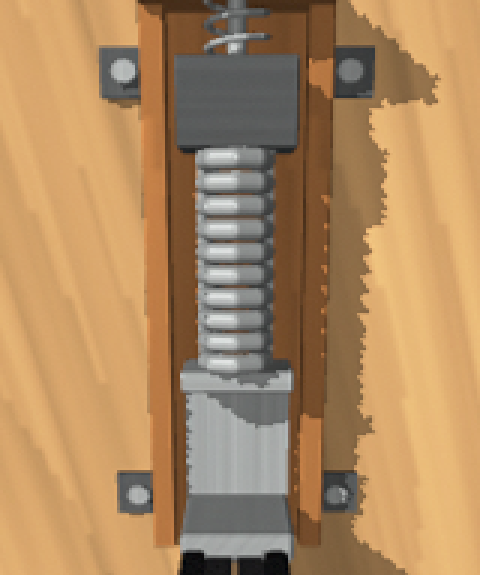

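The strip is upright and straight, held between the follower (front edge at crop row 148) and the pusher (crop row 372). Next, a numeric check that the rail is fully home.

```bash
python3 - <<'E'
from h import *
import pickle
O=np.array([599.3,39.6]); a=np.radians(77.4); d=np.array([np.cos(a),np.sin(a)])
p6=pickle.load(open("w6.pkl","rb"));p5=pickle.load(open("w5.pkl","rb"))
X=lambda p,u,v,z:(onz(p,u,v,z)[:2]-O)@d
print("follower front (exp 40)",X(p6,180+238/3,148/2.5,40),"pusher top front (exp -40)",X(p6,180+236/3,372/2.5,39),"tab front top (exp -98)",X(p6,259,533/2.5,60),"chan end (-120)",X(p6,259,545/2.5,18))
print("tab rear (exp -110) w5",X(p5,258,122,60),"chan end -120",X(p5,258,127,18), "tab front top -98",X(p5,258,107,60))
E
```

```text
follower front (exp 40) 39.338963107424874 pusher top front (exp -40) -40.52056345468061 tab front top (exp -98) -97.85349196924902 chan end (-120) -119.46024379050397
tab rear (exp -110) w5 -110.1356020045088 chan end -120 -119.06260201634066 tab front top -98 -97.3879553725035
```

```bash
python3 -m creep '[[0,0,0,20,0],[0,0,0,0,0],[0,0,0,0,0]]'; python3 -c "
from bench import manip; print(manip.close_job())"
```

```text
t: 15.3
position: [586.3, -21.0, 212.9]
tool_rot: [[0.222, 0.975, 0.0], [0.975, -0.222, -0.0], [-0.0, 0.001, -1.0]]
ft_force: [-0.6, 0.3, 1.0]
finger_gap: -0.0
the job is handed in; nothing more can be done
None
```

The narrow full-length strip is loaded in the brown magazine with the rail pushed fully home. I handed the job in at 15.3 s, with the gripper clear of everything.

I gripped the strip across its 24 mm width and stood it legs down in the channel, between the open rail and the follower. Then I pushed the rail shut by its tab with closed fingers. The tab stopped moving while the push rose from about 10 N to about 21 N in the horizontal plane. That is well above the friction plus spring, so I took it as the home stop. At the end of the push I also saw about 11 N sideways and 11 N vertical on the fingers, which I did not look into.

The last wrist pictures agree with a closed rail to within about 1 mm, with the calibration itself good to about 2 mm:

| Feature (magazine x, mm) | Measured | Expected |
|---|---|---|
| Pusher face | −40.5 | −40 |
| Tab rear face | −110.1 | −110 |
| Follower front (pressed back about 24 mm) | 39.3 | 40 |

The strip looked upright and straight, held between pusher and follower. No check failed or disagreed.

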